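# Key the grinding wheel onto the glass grinder's spindle

### The arm

A 7-joint arm with a two-finger parallel gripper is mounted at the origin on the work surface. World frame = base frame: x ahead of the robot, y to its left, z up, the work surface at z = 0. Lengths are in mm, angles in rad, forces in N, time in s.
With the tool pointing down it reaches from about 350 to 900 mm from the base axis. Payload 7.2 kg.
Tool frame: the origin (TCP) lies at the very end of the fingers, on their centre line; the grasp point (between the pads) lies 19 mm behind it; z points along the fingers, y is the line along which they close (so a half turn about z gives the same grasp; the last joint's range is limited). The gripper opens to 85 mm and grips with 20 to 120 N. Pads are 22 mm wide; open, the fingers measure 114 mm over their backs; the gripper's body (76 mm by 85 mm) begins 54 mm behind the grasp point. The pads swing forward as they close: fully open they stand 13 mm farther back than shut.
Start: joints at [-1.413, 0.411, -0.013, 1.596, 0.006, 1.134, -0.082], TCP at [139.938, 609.135, 231.297] pointing down, gripper open.
Joint ranges: [-2.95, 2.95], [-0.29, 1.99], [-1.47, 1.44], [0.14, 2.54], [-1.03, 4.17], [0.13, 1.85], [-2.86, 2.86]. Speed limits (rad/s): [2.39, 2.39, 3.01, 3.01, 3.14, 3.14, 3.14].

### API

Orientations are given as a unit quaternion [x, y, z, w].
In Python, from cell import robot gives the robot as it stands.
- The arm moves only by the tool send_rows, never from a script. Its argument "commands" is a list of rows, each a list of 3 entries, a list of its own where there are three numbers: the turn, a rotation vector about the world's x, y, z in rad, then the shift along the world's x, y, z in mm, then the closure, from -1 (fully open) to 1 (shut). In form: [[[rx, ry, rz], [x, y, z], grip], ...]. A call has 1 to 12 rows; each row is the pose to reach, as a shift and turn from the pose commanded when the call began; what a row does not reach only later rows make up. A row lasts 1/12 s, in which the tool goes at most 41.7 mm and 7.16 degrees, less where a joint would pass 70% of its speed; a pose out of reach is approached as far as the arm can. A call with a gripper value outside its range is refused whole. The fingers move at their own pace and stop on an object; the grip force is fixed at half the most. Time passes only in rows, so rows that repeat a pose let the fingers close. It gives the time, the measured TCP pose, the force, the opening and the grip force at its end, in the units of the state.
- robot.observe(): the state, without advancing time (a new reading comes with each control period).
- robot.snapshot(name): name is "side" or "top"; returns the picture (420x560x3 uint8, red, green, blue); there is no depth.
- robot.calibration(name): a dict with "mtx" (3x3 intrinsics, pixels), "dist_coeffs" ([k1, k2, p1, p2, k3] as OpenCV has them; the pictures are not rectified), "view" (4x4, takes a point from world to camera coordinates). Camera axes: x right, y down, z forward; pixel columns grow to the right and rows downward; lengths in mm; the calibration is good to about 2 mm. A picture is of the moment at which its call begins. calibration takes no time and is no camera call.
- robot.finish_job(): hands the job in; it is judged then, once.
Trained networks look in the newest picture that a camera, given by its name, has taken for a name from the list of things; names that differ only in an ending like _2 or _b are one class to them, and where a whole thing is asked for, a point or a joint stands for the part that bears it (a point fixed in the world has none). Each returns a list of dicts, best first, with "conf" (0 to 1); they miss things now and then, are a little off and sometimes report something else, mostly with a low value. They report only what shows in the picture. A call takes as long as a camera call.
- robot.masks_of(camera, query): "region" (420x560 bool, what is visible of it) and "extent" ([left, top, right, bottom] as shares, 0 to 1, of the picture: columns of its width, rows of its height, round what is visible of it).
- robot.pinpoint(camera, query): "at" ([column, row] as shares, 0 to 1, of the picture: columns of its width, rows of its height: a listed point, or the origin of a listed thing).
The state is a dict: "time_s": time; "qpos": joint angles; "joint_vel": joint speeds; "joint_efforts": joint torques, N m; "eef_pos": TCP position; "orientation": TCP orientation; "ft_force": force on the tool from outside, world axes, zero at the start; "ft_torque": the same for the moment, N m; "width": finger opening in mm; "grip_force": force on a finger pad.
Only numpy, scipy, OpenCV 4.12 (cv2) and the standard library are available. Lean on these libraries where they do the work, as an engineer would, in place of code of your own. Each camera call takes 0.05 s, during which the arm holds its last target. There are 200 camera calls.

### The job

Fit the grinding wheel to the bench grinder: take the square steel key out of the dark holder, drop it down into the slot of the upright spindle until it stands on the bottom, then slide the wheel over spindle and key with its keyway on the key and press it, without dropping it, all the way down until it pushes the black seal collar back and sits flat on the spindle's flange. Let go of it there. Work gently and force neither key nor wheel (20 N is ample), and leave everything else where it is.

Things in the scene. Friction and masses are not known exactly. Their poses are not given: they have to be found in the camera images.
- grinder: Grey grinder housing, 150 x 180 mm, fixed, its top 50 mm above its origin (0 to 10 mm above the bench). Upright on its centre: a dark spindle flange (about 52 mm across, 22 mm high) and from it a steel shaft 32 mm thick, 32 mm high (last 2 mm turned down to 29 mm). The spindle is stiff to turn (0.4 N m).
- keyseat (a point): Centre of the key slot at the level of the shaft's top, 16 mm from the spindle axis. +x points radially outwards, z up. The slot is open at the top and outwards, 11.4 mm wide, its floor 10.3 mm from the axis; it runs down the shaft and, from 32 mm below this point, is a closed pocket 11.4 x 11.4 mm in the flange that holds the key's foot; the pocket's floor is 54 mm below this point.
- seat (a point): Point on the spindle axis at the height of the flange's top face, where the wheel's underside must end up; the shaft's top is 32 mm above it. z is up, +x points towards the key slot.
- seal_top (a point): Centre of the top face of the black rubber seal collar, a ring (inner diameter 68, outer 86, 8 mm high) round the flange, standing 8 to 10 mm proud of the flange's top at the start. Under the wheel it slides straight down with a drag of about 8 N (more when fast) and stays where it is pushed; it ends level with the flange's top.
- seal (a joint): How far the seal collar has been pushed down, in m; 0 to 0.002 at the start, 0.010 when level with the flange's top, stop at 0.012.
- key_center (a point): Centre of the loose square steel key, 10 x 10 x 48 mm (ends 8 x 8 mm for 3 mm), upright in a hole of the holder, 23 mm of it showing. z along its length, x along the row of holes. Seated, its centre is 30 mm below keyseat, its top 6 mm below the shaft's top, and it sticks out 5 mm from the shaft. Fingers cannot follow it into the slot: let go with its foot in the pocket and it drops the rest.
- holder: Dark graphite block, 135 x 46 x 40 mm high, fixed; origin under its centre, x along its row of three square holes (11.4 mm wide, 25 mm deep, at x = -45, 0, 45 mm). It holds the key and two punches in any order.
- wheel_center (a point): Centre of the loose grinding wheel (about 0.4 kg) lying flat: rim 90 mm across, 14 mm high; boss 56 mm across, 38 mm high in all. Through bore 33.6 mm; keyway 11.8 mm wide, its bottom 23 mm from the axis. The point is on the axis, 19 mm above the underside, z up; its axes are the rim's, which is clamped on the boss a little turned: the keyway lies within 0.3 rad of +x. Turn it by the boss; rim slips at 0.6 N m.
- spare_center (a point): Bystander: a plain flat wheel 72 mm across, 14 mm thick, with a small hole and no boss. Its centre.
- punch_a_center (a point): Bystander: round pointed steel punch, 10 mm thick and 80 mm long, upright in the holder. Its centre.
- punch_b_center (a point): Bystander: a second such punch. Its centre.
- jar_center (a point): Bystander: glass jar, 56 mm across, 75 mm high. Its centre.
- carton_center (a point): Bystander: black box 70 x 100 x 45 mm. Its centre.
- dish_center (a point): Bystander: white bead dish 72 mm across, 22 mm high. Its centre.
- wrench_grip (a point): Bystander: wrench about 160 mm long lying on the bench. A point on its handle.

How it is judged (in metres and radians):
On the way, in this order (a step that is already met when the one before it is completed fails the run):
1. the key stands on the bottom of the spindle's slot, let go (horizontal distance between key_center and keyseat below 0.003 m and z of key_center in the frame of keyseat below -0.028 m and angle between key_center's own z axis and vertical below 0.12 rad and contact force between the fingers and key below 0.2 N), for 0.2 s.
2. the wheel is threaded on the spindle with its keyway over the key (horizontal distance between wheel_center and seat below 0.003 m and angle between wheel_center's own z axis and vertical below 0.06 rad and z of wheel_center in the frame of seat below 0.041 m), for 0.1 s.
At the end, for the whole second after the job is handed in: Key in the slot: within 3 mm of its centre line, centre 28 mm or more below the shaft top, tilt < 0.12 rad. Wheel on the spindle: axes within 3 mm, tilt < 0.06 rad, keyway on the key, underside within 1.7 mm of the flange, seal pushed down 8.3 mm or more. At rest (horizontal distance between key_center and keyseat below 0.003 m and z of key_center in the frame of keyseat below -0.028 m and angle between key_center's own z axis and vertical below 0.12 rad and horizontal distance between wheel_center and seat below 0.003 m and angle between wheel_center's own z axis and vertical below 0.06 rad and z of wheel_center in the frame of seat below 0.0207 m and value of joint seal above 0.0083 m and linear speed of wheel below 0.02 m/s and angular speed of wheel below 0.1 rad/s); the robot touches nothing.
It fails at once if the wheel is forced, rammed or dropped onto the key (more than 30 N) (contact force between wheel and key above 30 N).
It fails at once if the wheel is forced, rammed or dropped onto the spindle (more than 30 N) (contact force between wheel and spindle above 30 N).
It fails at once if the wheel is rammed or dropped onto the seal collar (more than 30 N) (contact force between wheel and seal above 30 N).
It fails at once if the key is forced into the spindle (more than 30 N) (contact force between key and spindle above 30 N).
It fails at once if a bystander is displaced by more than 30 mm (distance of any of spare_center, punch_a_center, punch_b_center, jar_center, carton_center, dish_center, wrench_grip from where it was at the start of the episode above 0.03 m).
It also fails if it takes over 72 s, if anything falls off the work surface, if the arm or the gripper's body presses on something with over 40 N, if the wrist force passes 120 N, or if a joint passes its speed limit or range.

## Working session

There is one attempt and no reset: what is moved stays moved. The work goes in short steps, Python scripts to look and compute and a tool call to move; the robot and the scene stay as the last step left them, time stands still between calls to the robot, and variables do not carry over. Pictures are saved under pics/ and viewed, at most 10 in all, crops included, and the job is handed in when it is done.

Besides the shell and the picture viewer there is one more tool, called after "Emit:" as a command line: name --argument value ..., lists and objects as JSON in quotes. send_rows: Moves the arm, as the interface text tells. Its arguments: {"type":"object","properties":{"commands":{"type":"array","items":{"type":"array"}}},"required":["commands"]}

```bash
mkdir -p pics; ls; cat > h.py <<'E'
import numpy as np, cv2
from cell import robot
S=np.array([560,420])
def snap(n,f=None):
    im=robot.snapshot(n)
    if f: cv2.imwrite(f'pics/{f}.png',cv2.cvtColor(im,cv2.COLOR_RGB2BGR))
    return im
def ray(n,px):
    c=robot.calibration(n);K=np.array(c['mtx']);V=np.array(c['view'])
    u=cv2.undistortPoints(np.array(px,float).reshape(-1,1,2),K,np.array(c['dist_coeffs'])).reshape(-1,2)
    d=np.c_[u,np.ones(len(u))]@V[:3,:3]
    return -V[:3,:3].T@V[:3,3], d
def onz(n,px,z):
    o,d=ray(n,px); return o+d*((z-o[2])/d[:,2])[:,None]
def proj(n,P):
    c=robot.calibration(n);V=np.array(c['view'])
    return cv2.projectPoints(np.array(P,float).reshape(-1,1,3),cv2.Rodrigues(V[:3,:3])[0],V[:3,3],np.array(c['mtx']),np.array(c['dist_coeffs']))[0].reshape(-1,2)
def tri(pa,pb):
    o1,d1=ray('top',[pa]);o2,d2=ray('side',[pb]);A=np.zeros((3,3));b=np.zeros(3);
    for o,d in((o1,d1[0]),(o2,d2[0])):
        d=d/np.linalg.norm(d);M=np.eye(3)-np.outer(d,d);A+=M;b+=M@o
    p=np.linalg.solve(A,b)
    e=[np.linalg.norm(np.cross(p-o,d[0]/np.linalg.norm(d))) for o,d in((o1,d1),(o2,d2))]
    return p,max(e)
E
cat > a.py <<'E'
from h import *
snap('top','t0');snap('side','s0')
s=robot.observe();print(s['eef_pos'],s['orientation'],s['width'],s['ft_force'])
for n in('top','side'):
    o,d=ray(n,[[280,210]]);print(n,o.round(),d.round(2))
for q in['grinder','keyseat','seat','seal_top','key_center','holder','wheel_center','punch_a_center','spare_center','jar_center']:
    r={}
    for n in('top','side'):
        L=robot.pinpoint(n,q); r[n]=[((np.array(x['at'])*S).round(1).tolist(),round(x['conf'],2)) for x in L[:2]]
    t=tri(r['top'][0][0],r['side'][0][0]) if r['top'] and r['side'] else None
    print(q,r,None if t is None else (t[0].round(1),round(t[1],1)))
E
python3 a.py
```

```text
pics
[139.88498059 608.69585471 230.5384444 ] [ 1.12643630e-01  9.93635188e-01 -7.24435823e-04 -1.90267145e-05] 85.2370877537299 [-0.26140783  0.43608516 -0.00786206]
top [ 484.   -8. 1163.] [[ 0.09  0.01 -1.  ]]
side [380. 806. 588.] [[ 0.21 -0.83 -0.51]]
grinder {'top': [([254.2, 228.4], 0.95), ([158.7, 260.2], 0.67)], 'side': [([289.8, 258.2], 0.73)]} (array([549.2,  60.2,  20.2]), np.float64(3.8))
keyseat {'top': [([255.7, 222.4], 0.67), ([346.7, 308.1], 0.2)], 'side': [([285.1, 219.8], 0.96)]} (array([559.7,  52.3, 107.9]), np.float64(0.2))
seat {'top': [([258.1, 228.0], 0.93), ([404.2, 204.6], 0.36)], 'side': [([287.7, 234.4], 0.6)]} (array([552.1,  49.8,  72.1]), np.float64(1.6))
seal_top {'top': [([256.2, 231.0], 0.98)], 'side': [([287.8, 230.1], 0.64)]} (array([548.2,  53.7,  85.5]), np.float64(4.6))
key_center {'top': [([158.1, 257.1], 0.49), ([402.3, 203.9], 0.45)], 'side': [([297.1, 333.2], 0.68), ([289.0, 234.0], 0.38)]} (array([487.1, 271.4,  28.1]), np.float64(5.4))
holder {'top': [([160.9, 262.3], 0.72), ([253.0, 226.0], 0.69)], 'side': [([293.6, 343.0], 0.68)]} (array([483.8, 272. ,   4.9]), np.float64(2.8))
wheel_center {'top': [], 'side': [([355.2, 195.4], 0.57)]} None
punch_a_center {'top': [([150.5, 280.6], 0.39), ([257.8, 295.8], 0.37)], 'side': [([320.7, 329.4], 0.63)]} (array([442.1, 280.9,  57.7]), np.float64(0.4))
spare_center {'top': [([403.1, 204.6], 0.6), ([255.3, 221.6], 0.23)], 'side': [([293.1, 188.3], 0.65)]} (array([ 609. , -271.9,    7.1]), np.float64(7.0))
jar_center {'top': [([168.7, 162.3], 0.97)], 'side': [([180.6, 296.1], 0.78), ([210.8, 205.7], 0.44)]} (array([702.3, 248.5,  37.1]), np.float64(1.1))
```

```bash
python3 -c "
import cv2
for n in('t0','s0'):
    i=cv2.imread(f'pics/{n}.png');cv2.imwrite(f'pics/{n}b.png',cv2.resize(i,(800,600),interpolation=cv2.INTER_CUBIC))"
```

```text
(no output)
```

View pics/t0b.png

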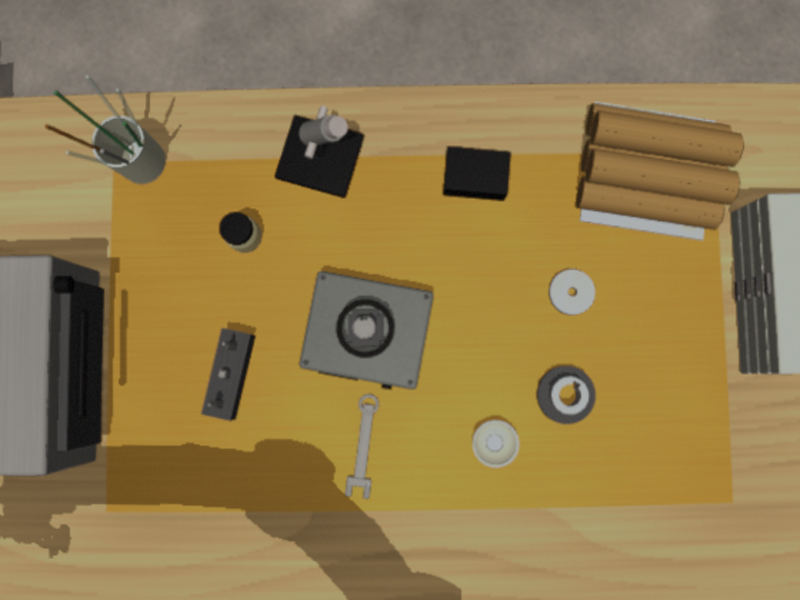

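View pics/s0b.png

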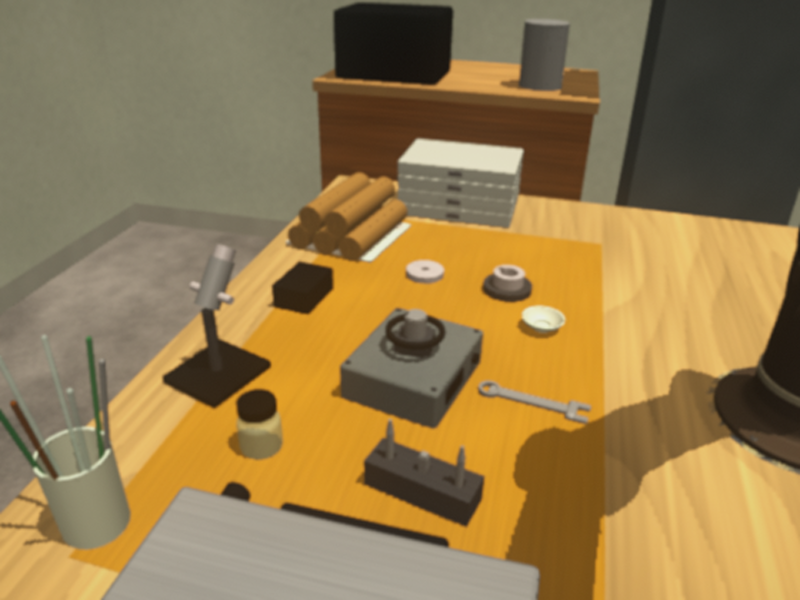

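The top view shows the key in the middle holder hole (~(223,373) in the 800 px view) with a punch on each side. The spindle is at (365,326). The wheel is at (567,394) with its keyway to the upper right, and the dish sits left of it. Next I'll enlarge these parts.

```bash
python3 - <<'E'
import cv2,numpy as np
t=cv2.imread('pics/t0.png');s=cv2.imread('pics/s0.png')
def c(i,x,y,r): return cv2.resize(i[y-r:y+r,x-r:x+r],(300,300),interpolation=cv2.INTER_CUBIC)
a=np.hstack([c(t,256,228,25),c(t,397,276,25)]);b=np.hstack([c(s,290,232,25),c(s,297,330,35)])
cv2.imwrite('pics/z.png',np.vstack([a,b]))
E
cat > b.py <<'E'
from h import *
snap('top');snap('side')
for q in['wheel_center','holder','seal_top','key_center','keyseat']:
    for n in('top','side'):
        for x in robot.masks_of(n,q)[:2]:
            m=x['region'];yy,xx=np.nonzero(m);print(q,n,round(x['conf'],2),m.sum(),xx.mean().round(1),yy.mean().round(1),(np.array(x['extent'])*[560,420,560,420]).round(1))
E
python3 b.py
```

```text
wheel_center top 0.78 809 394.3 276.5 [375.2 257.1 417.4 296.6]
wheel_center side 0.61 306 355.2 203.6 [338.1 193.8 373.5 211.8]
holder top 0.8 1310 159.6 261.6 [142.1 236.2 178.2 293.1]
holder top 0.63 495 256.3 230.0 [236.5 210.7 278.6 254.6]
holder side 0.58 2680 296.5 337.6 [253.6 305.9 338.4 367.7]
holder side 0.26 374 291.4 234.3 [269.7 220.7 315.7 244.3]
seal_top top 0.58 453 254.8 230.6 [234.3 213.5 276.6 248. ]
seal_top side 0.6 436 290.9 233.9 [269.1 221.1 313.3 244.1]
key_center top 0.33 489 256.2 230.4 [237.6 208.8 277.3 252.5]
key_center side 0.46 319 355.0 203.2 [337.1 191.5 377.1 211.3]
key_center side 0.42 98 296.6 323.2 [293.5 319.2 302.1 333.6]
keyseat top 0.78 603 255.6 230.1 [243.2 218.7 267.6 243.9]
keyseat side 0.19 114 321.2 329.1 [317.9 316.8 324.6 338.8]
```

View pics/z.png

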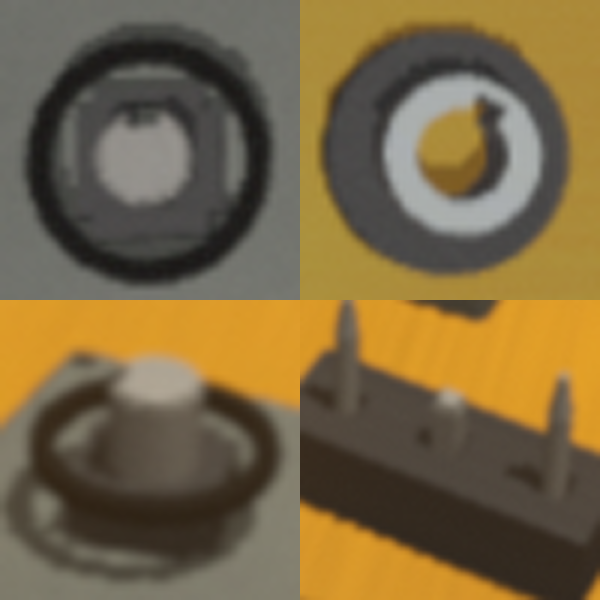

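```bash
cat > c.py <<'E'
from h import *
t=cv2.imread('pics/t0.png');s=cv2.imread('pics/s0.png')
sh=tri([254.7,229.3],[291.2,220.3]);print('shaft top',sh)
z=sh[0][2]
for zz in(z,106,108,110):
  c,k=onz('top',[[254.7,229.3],[254.7,221.8]],zz);d=k-c;print(zz,c.round(1),np.hypot(*d[:2]),np.degrees(np.arctan2(d[1],d[0])))
c,k=onz('top',[[399.2,276.8],[403.7,269]],38);d=k-c;print('wheel',c.round(1),np.hypot(*d[:2]),np.degrees(np.arctan2(d[1],d[0])))
print('wheel side',onz('side',[[509/800*560,271/600*420]],38))
print('key',onz('top',[[156.1,261.1]],63).round(1),onz('side',[[297,317.2]],63).round(1),tri([156.1,261.1],[297,317.2]))
# enlarge key area top
c=t[232:298,138:182];cv2.imwrite('pics/k.png',np.hstack([cv2.resize(c,(400,600),interpolation=cv2.INTER_CUBIC)]))
print('holder corners', onz('top',np.array([[225,328],[254,333],[235,420],[202,414]])*.7,40).round(1))
E
python3 c.py
```

```text
shaft top (array([546.03600924,  54.45104308, 110.31792425]), np.float64(0.313556006768868))
110.31792425222024 [545.7  54.4 110.3] 15.28667706295246 -0.5620820083172634
106 [546.   54.7 106. ] 15.349362338479079 -0.5620820083172672
108 [545.9  54.5 108. ] 15.320327426394027 -0.5620820083172632
110 [545.7  54.4 110. ] 15.291292514308974 -0.5620820083172592
wheel [ 442.4 -252.    38. ] 19.52325477438517 -31.951301592191207
wheel side [[ 443.34698242 -253.72432642   38.        ]]
key [[483.8 267.8  63. ]] [[483.5 269.5  63. ]] (array([483.78637369, 268.14141458,  61.62860553]), np.float64(0.030877162319449054))
holder corners [[552.2 271.   40. ]
 [544.  226.3  40. ]
 [412.8 254.9  40. ]
 [422.3 305.4  40. ]]
```

View pics/k.png

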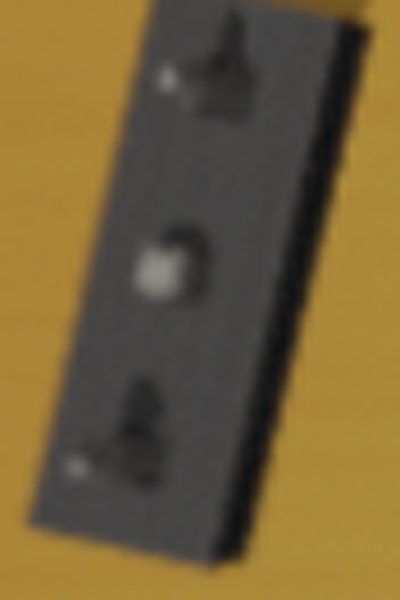

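The enlarged crop shows the key top at crop (160,268), so px (155.6,261.5). The punch tips are at (156.4,240.6) and (146.5,283.2).

```bash
cat > d.py <<'E'
from h import *
a,b=onz('top',[[156.4,240.6],[146.5,283.2]],95);d=a-b;print(a,b,np.hypot(*d[:2]),np.degrees(np.arctan2(d[1],d[0])),(a+b)/2)
k=onz('top',[[155.6,261.5]],63)[0];print('key',k,tri([155.6,261.5],[297,317.2]))
s=robot.observe();p=s['eef_pos'];print(s['time_s'],p,'delta',k-p)
E
python3 d.py
```

```text
[526.10897907 259.41685089  95.        ] [438.70425747 279.51736837  95.        ] 89.68620941694049 -12.951165398755851 [482.40661827 269.46710963  95.        ]
key [482.98196822 268.87138456  63.        ] (array([483.27786772, 269.03567612,  62.54173886]), np.float64(0.30016979641518765))
1.7 [139.96174979 609.11929692 231.29430182] delta [ 343.02021842 -340.24791236 -168.29430182]
```

Emit:
send_rows --commands '[[[0,0,0],[15,-37,0],-1],[[0,0,0],[29,-74,0],-1],[[0,0,0],[43,-111,0],-1],[[0,0,0],[57,-148,0],-1],[[0,0,0],[71,-185,0],-1],[[0,0,0],[85,-222,0],-1],[[0,0,0],[110,-250,0],-1],[[0,0,0],[148,-264,0],-1],[[0,0,0],[187,-279,0],-1],[[0,0,0],[226,-294,0],-1],[[0,0,0],[265,-309,0],-1],[[0,0,0],[304,-324,0],-1]]'

```text
time_s: 2.7
eef_pos: [445.3, 284.3, 231.8]
orientation: [0.112, 0.994, 0.0, 0.0]
ft_force: [-0.1, 1.0, 0.1]
width: 85.5
grip_force: 0.0
```

Emit:
send_rows --commands '[[[0,0,0],[39,-16,-25],-1],[[0,0,0],[39,-16,-65],-1],[[0,0,0],[39,-16,-91],-1],[[0,0,0],[39,-16,-91],-0.2],[[0,0,0],[39,-16,-91],-0.2]]'

```text
time_s: 3.12
eef_pos: [481.7, 268.9, 139.5]
orientation: [0.113, 0.994, -0.001, -0.001]
ft_force: [0.0, 0.0, 0.6]
width: 63.9
grip_force: 0.0
```

```bash
cat > e.py <<'E'
from h import *
import sys
im=snap('top');im2=snap('side')
s=robot.observe();p=np.array(s['eef_pos']);print(s['time_s'],p.round(1),np.round(s['orientation'],4),s['width'],np.round(s['ft_force'],1),s['grip_force'])
def c(i,x,y,r,r2=None):
    return cv2.resize(i[y-r:y+r,x-r:x+r],(400,400),interpolation=cv2.INTER_CUBIC)
f=sys.argv[1]; a=[int(v) for v in sys.argv[2:]]
o=np.hstack([c(im,*a[:3]),c(im2,*a[3:])]);cv2.imwrite(f'pics/{f}.png',o[...,::-1])
E
python3 e.py k1 160 260 30 297 310 45
```

```text
3.2167 [483.1 270.3 142.1] [1.123e-01 9.937e-01 8.000e-04 8.000e-04] 51.797921651680795 [ 0.6  0.5 -0.1] 0.0
```

View pics/k1.png

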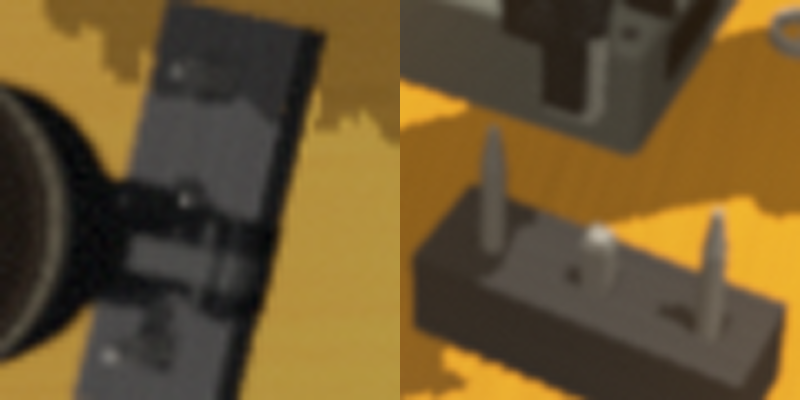

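The side crop shows the key standing between the punches, with the gripper above and behind it, so the measured position looks right. I'll go down and grip.

Emit:
send_rows --commands '[[[0,0,0],[0,0,-30],0],[[0,0,0],[0,0,-60],0.2],[[0,0,0],[0,0,-80],0.2],[[0,0,0],[0,0,-91],0.2],[[0,0,0],[0,0,-91],0.2],[[0,0,0],[0,0,-91],1],[[0,0,0],[0,0,-91],1],[[0,0,0],[0,0,-91],1],[[0,0,0],[0,0,-91],1],[[0,0,0],[0,0,-91],1],[[0,0,0],[0,0,-91],1]]'

```text
time_s: 4.13
eef_pos: [483.9, 270.2, 51.4]
orientation: [0.113, 0.994, 0.001, 0.001]
ft_force: [-0.2, -0.6, 7.5]
width: 7.6
grip_force: 58.9
```

Emit:
send_rows --commands '[[[0,0,0],[0,0,0],0.5],[[0,0,0],[0,0,0],0.5],[[0,0,0],[0,0,-3],0.5],[[0,0,0],[0,0,-6],0.5],[[0,0,0],[0,0,-6],1],[[0,0,0],[0,0,-6],1],[[0,0,0],[0,0,-6],1],[[0,0,0],[0,0,-6],1],[[0,0,0],[0,0,-6],1],[[0,0,0],[0,0,-6],1]]'

```text
time_s: 4.97
eef_pos: [482.5, 269.8, 43.3]
orientation: [0.113, 0.994, 0.0, 0.0]
ft_force: [1.0, 2.9, -1.9]
width: 8.2
grip_force: 60.3
```

```bash
python3 e.py k2 160 260 30 297 310 30
```

```text
5.0667 [482.5 269.8  43.3] [1.125e-01 9.937e-01 3.000e-04 0.000e+00] 7.660488953235483 [ 1.1  3.2 -3.3] 60.23693025112152
```

View pics/k2.png

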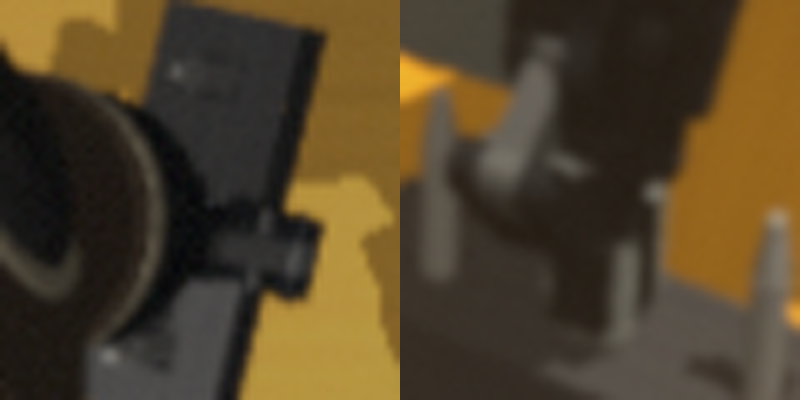

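The side crop shows the fingers closed on the key down at the holder's top. The width reads about 8 mm at both heights, so that reading is an offset for the 10 mm key. I'll regrip higher so the foot sticks out enough, then lift.

Emit:
send_rows --commands '[[[0,0,0],[0,0,0],0.6],[[0,0,0],[0,0,0],0.6],[[0,0,0],[0,0,3],0.6],[[0,0,0],[0,0,6.5],0.6],[[0,0,0],[0,0,6.5],0.6],[[0,0,0],[0,0,6.5],1],[[0,0,0],[0,0,6.5],1],[[0,0,0],[0,0,6.5],1],[[0,0,0],[0,0,6.5],1],[[0,0,0],[0,0,6.5],1]]'

```text
time_s: 5.9
eef_pos: [483.0, 269.6, 50.3]
orientation: [0.113, 0.994, 0.0, 0.0]
ft_force: [-0.8, -0.0, 6.4]
width: 7.6
grip_force: 58.8
```

Emit:
send_rows --commands '[[[0,0,0],[0,0,6],1],[[0,0,0],[0,0,15],1],[[0,0,0],[0,0,30],1],[[0,0,0],[0,0,60],1],[[0,0,0],[0,0,95],1],[[0,0,0],[0,0,115],1],[[0,0,0],[0,0,120],1]]'

```text
time_s: 6.48
eef_pos: [484.2, 269.8, 174.2]
orientation: [0.113, 0.994, 0.002, 0.002]
ft_force: [0.6, -0.2, -0.9]
width: 7.4
grip_force: 58.7
```

Emit:
send_rows --commands '[[[0,0,0.05],[13,-36,0],1],[[0,0,0.1],[26,-72,0],1],[[0,0,0.15],[39,-108,0],1],[[0,0,0.215],[52,-144,0],1],[[0,0,0.215],[65,-180,0],1],[[0,0,0.215],[76,-205,0],1],[[0,0,0.215],[78.2,-214.7,0],1],[[0,0,0.215],[78.2,-214.7,-10],1],[[0,0,0.215],[78.2,-214.7,-10],1],[[0,0,0.215],[78.2,-214.7,-10],1]]'

```text
time_s: 7.32
eef_pos: [559.2, 56.6, 158.5]
orientation: [0.004, 1.0, 0.0, -0.001]
ft_force: [-0.5, -0.4, -0.5]
width: 7.6
grip_force: 58.7
```

```bash
python3 e.py k3 256 222 32 290 210 40;python3 -c "
from h import *
for P in([545.8,54.5,110],[561.1,54.4,110],[561.1,54.4,125]):print(proj('top',P),proj('side',P))"
```

```text
7.4167 [559.9  56.8 159.3] [ 3.9e-03  1.0e+00  3.0e-04 -6.0e-04] 7.244181853214899 [-0.5  0.8 -0.2] 58.70852489490062
[[254.65761798 229.2737614 ]] [[291.45983967 220.48255412]]
[[254.63310521 221.76958699]] [[284.06874205 219.33149836]]
[[254.18231051 221.23227544]] [[284.22802373 212.93204437]]
```

View pics/k3.png

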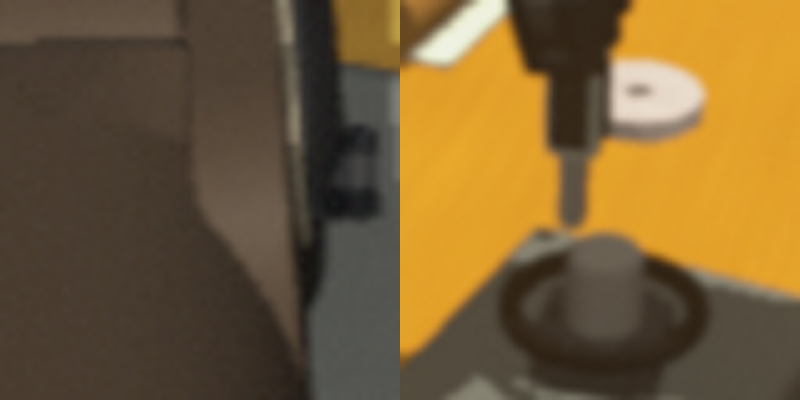

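The side crop shows the key hanging straight from the fingers, its foot at about (284.4,215), just left of and above the shaft top. That is close to the prediction. I'll let it settle and read the state again.

Emit:
send_rows --commands '[[[0,0,0],[0,0,0],1],[[0,0,0],[0,0,0],1],[[0,0,0],[0,0,0],1]]'

```text
time_s: 7.67
eef_pos: [560.7, 55.3, 160.0]
orientation: [0.005, 1.0, 0.0, 0.0]
ft_force: [0.3, -0.2, -1.1]
width: 7.6
grip_force: 58.7
```

```bash
cat > f.py <<'E'
from h import *
import glob
A=cv2.imread('pics/s0.png').astype(float)
im=snap('side');
s=robot.observe();print(np.round(s['eef_pos'],1),np.round(s['ft_force'],1))
# shaft edges in clean image rows 222..232 ; key edges in new image
g=cv2.cvtColor(im,cv2.COLOR_RGB2GRAY)
print('key rows');
for r in range(204,218): print(r,g[r,274:296].tolist())
g0=cv2.cvtColor(A.astype(np.uint8),cv2.COLOR_BGR2GRAY)
print('shaft');
for r in range(214,232,2): print(r,g0[r,278:306].tolist())
for P in([559.5,56.7,125],[561.1,54.4,125],[561.1,54.4,120]):print(proj('side',P))
E
python3 f.py
```

```text
[560.7  55.2 160. ] [-0.4  0.1 -1.2]
key rows
204 [169, 167, 167, 165, 166, 163, 154, 130, 100, 85, 83, 83, 97, 130, 160, 167, 169, 168, 168, 168, 168, 168]
205 [168, 166, 166, 165, 165, 163, 152, 127, 98, 85, 83, 83, 97, 131, 160, 168, 169, 168, 168, 168, 168, 166]
206 [167, 166, 166, 165, 164, 162, 151, 124, 96, 85, 82, 83, 98, 131, 160, 166, 167, 168, 168, 168, 168, 166]
207 [167, 166, 166, 164, 164, 163, 149, 121, 93, 84, 83, 82, 97, 131, 159, 167, 168, 168, 168, 168, 167, 166]
208 [167, 166, 165, 164, 166, 163, 149, 121, 93, 84, 82, 82, 98, 131, 158, 166, 168, 168, 168, 166, 167, 166]
209 [166, 165, 165, 164, 166, 164, 150, 122, 94, 85, 82, 82, 99, 132, 158, 166, 168, 168, 167, 166, 166, 166]
210 [165, 165, 165, 165, 166, 164, 150, 121, 93, 84, 82, 84, 102, 134, 160, 167, 168, 168, 167, 166, 165, 167]
211 [165, 165, 165, 166, 167, 164, 150, 122, 93, 84, 83, 86, 107, 139, 162, 167, 169, 168, 167, 166, 166, 167]
212 [165, 165, 166, 167, 168, 164, 151, 124, 96, 84, 83, 90, 116, 147, 164, 168, 168, 168, 167, 166, 166, 167]
213 [165, 165, 166, 167, 168, 166, 155, 132, 105, 91, 90, 10
[... 1104 characters left out ...]
45, 45, 56, 82, 109, 128, 143, 153, 159, 162, 166, 166, 165, 163, 159, 154, 147, 131, 104, 72, 54, 57, 67, 84, 102, 121]
224 [44, 48, 55, 61, 66, 70, 77, 87, 98, 109, 113, 115, 120, 124, 126, 125, 123, 117, 108, 96, 81, 61, 47, 42, 41, 42, 46, 52]
226 [89, 101, 104, 101, 93, 79, 72, 73, 77, 80, 82, 84, 88, 91, 93, 96, 95, 95, 94, 92, 97, 101, 98, 86, 70, 56, 46, 42]
228 [118, 108, 90, 77, 70, 67, 69, 74, 77, 79, 81, 81, 85, 86, 89, 92, 93, 93, 93, 92, 90, 92, 95, 102, 109, 107, 94, 72]
230 [106, 90, 72, 60, 58, 63, 68, 72, 76, 78, 81, 83, 85, 87, 90, 91, 93, 93, 92, 90, 84, 79, 79, 84, 89, 94, 101, 102]
[[284.72321727 213.61984583]]
[[284.22802373 212.93204437]]
[[284.17464546 215.07728141]]
```

Emit:
send_rows --commands '[[[0,0,0],[1,0,-4],1],[[0,0,0],[1,0,-8],1],[[0,0,0],[1,0,-12],1],[[0,0,0],[1,0,-14],1],[[0,0,0],[1,0,-16],1],[[0,0,0],[1,0,-17],1],[[0,0,0],[1,0,-18],1],[[0,0,0],[1,0,-18],1]]'

```text
time_s: 8.38
eef_pos: [561.6, 54.6, 141.6]
orientation: [0.005, 1.0, -0.0, -0.0]
ft_force: [0.4, -0.2, -0.1]
width: 7.5
grip_force: 58.7
```

Emit:
send_rows --commands '[[[0,0,0],[0,0,-1],1],[[0,0,0],[0,0,-2],1],[[0,0,0],[0,0,-3],1],[[0,0,0],[0,0,-4],1],[[0,0,0],[0,0,-4],1]]'

```text
time_s: 8.8
eef_pos: [561.7, 54.6, 137.6]
orientation: [0.005, 1.0, -0.0, -0.0]
ft_force: [0.1, 0.3, -0.7]
width: 7.6
grip_force: 58.7
```

Emit:
send_rows --commands '[[[0,0,0],[0,0,-2],1],[[0,0,0],[0,0,-4],1],[[0,0,0],[0,0,-6],1],[[0,0,0],[0,0,-8],1],[[0,0,0],[0,0,-10],1],[[0,0,0],[0,0,-12],1],[[0,0,0],[0,0,-12],1]]'

```text
time_s: 9.38
eef_pos: [561.6, 54.6, 125.3]
orientation: [0.005, 1.0, -0.0, -0.0]
ft_force: [1.4, -0.4, -1.0]
width: 7.5
grip_force: 58.7
```

```bash
python3 e.py k4 256 222 32 290 215 30
```

```text
9.4833 [561.7  54.6 125.7] [ 5.4e-03  1.0e+00 -0.0e+00 -1.0e-04] 7.493755684444229 [ 0.8  0.6 -0. ] 58.67504570167512
```

View pics/k4.png

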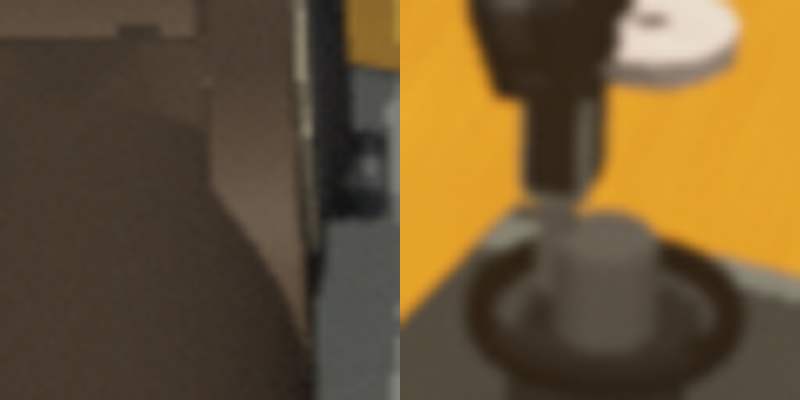

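The side crop shows the key standing in the slot. It is overlapped by the shaft and sticks out about 2.8 px on the left, as expected for a seated radius, and there is no contact force. I'll keep going down.

Emit:
send_rows --commands '[[[0,0,0],[0,0,-2],1],[[0,0,0],[0,0,-4],1],[[0,0,0],[0,0,-6],1],[[0,0,0],[0,0,-8],1],[[0,0,0],[0,0,-9],1],[[0,0,0],[0,0,-10],1],[[0,0,0],[0,0,-11],1],[[0,0,0],[0,0,-11],1]]'

```text
time_s: 10.15
eef_pos: [561.7, 54.6, 114.6]
orientation: [0.005, 1.0, 0.0, -0.0]
ft_force: [1.2, -0.6, 0.0]
width: 7.1
grip_force: 58.7
```

Emit:
send_rows --commands '[[[0,0,0],[0,0,-1],1],[[0,0,0],[0,0,-2],1],[[0,0,0],[0,0,-3],1],[[0,0,0],[0,0,-3],1]]'

```text
time_s: 10.48
eef_pos: [561.7, 54.6, 112.0]
orientation: [0.005, 1.0, 0.0, 0.0]
ft_force: [-0.2, 0.5, 2.1]
width: 7.6
grip_force: 60.1
```

Emit:
send_rows --commands '[[[0,0,0],[0,0,-1],1],[[0,0,0],[0,0,-1],1],[[0,0,0],[0,0,-1],1]]'

```text
time_s: 10.73
eef_pos: [561.8, 54.6, 111.9]
orientation: [0.005, 1.0, 0.0, 0.0]
ft_force: [-3.5, -0.8, 10.9]
width: 7.5
grip_force: 65.2
```

Emit:
send_rows --commands '[[[0,0,0],[0,0,1],1],[[0,0,0],[-0.8,0,1],1],[[0,0,0],[-0.8,0,0.5],1],[[0,0,0],[-0.8,0,0],1],[[0,0,0],[-0.8,0,0],1]]'

```text
time_s: 11.15
eef_pos: [561.7, 54.7, 111.9]
orientation: [0.005, 1.0, 0.0, 0.001]
ft_force: [-1.0, -0.4, 9.6]
width: 7.0
grip_force: 65.2
```

Emit:
send_rows --commands '[[[0,0,0],[0.8,0,1],1],[[0,0,0],[0.8,0,1],1],[[0,0,0],[2,0,1],1],[[0,0,0],[3.3,0,1],1],[[0,0,0],[3.3,0,1],1]]'

```text
time_s: 11.57
eef_pos: [562.1, 54.6, 111.8]
orientation: [0.005, 1.0, 0.0, -0.002]
ft_force: [-7.5, -0.3, 12.2]
width: 7.4
grip_force: 66.3
```

Emit:
send_rows --commands '[[[0,0,0],[-2.5,0,1],1],[[0,0,0],[-2.5,0,1.5],1],[[0,0,0],[0,0,1.5],1],[[0,0,0],[0,0,1.5],1],[[0,0,0],[0,0,1.5],1]]'

```text
time_s: 11.98
eef_pos: [564.0, 54.6, 112.9]
orientation: [0.005, 1.0, -0.0, -0.0]
ft_force: [-0.3, 0.0, -0.5]
width: 7.4
grip_force: 58.8
```

Emit:
send_rows --commands '[[[0,0,0],[-1.5,0,0.5],1],[[0,0,0],[-2.5,0,0.5],1],[[0,0,0],[-3,0,0.5],1],[[0,0,0],[-3.5,0,0.5],1],[[0,0,0],[-4,0,0.5],1],[[0,0,0],[-4.5,0,0.5],1],[[0,0,0],[-4.5,0,0.5],1],[[0,0,0],[-4.5,0,0.5],1]]'

```text
time_s: 12.65
eef_pos: [561.2, 54.6, 114.3]
orientation: [0.005, 1.0, 0.0, 0.002]
ft_force: [6.1, 0.1, -3.8]
width: 7.8
grip_force: 58.5
```

Emit:
send_rows --commands '[[[0,0,0],[2.1,0,0],1],[[0,0,0],[2.1,0,0],1],[[0,0,0],[2.1,0,-1],1],[[0,0,0],[2.1,0,-1.5],1],[[0,0,0],[2.1,0,-2],1],[[0,0,0],[2.1,0,-2],1]]'

```text
time_s: 13.15
eef_pos: [561.7, 54.6, 112.0]
orientation: [0.005, 1.0, 0.0, -0.0]
ft_force: [0.8, -0.2, 3.3]
width: 7.0
grip_force: 60.8
```

Emit:
send_rows --commands '[[[0,0,0],[0,0,-0.5],1],[[0,0,0],[0,0,-1],1],[[0,0,0],[0,0,-1],1]]'

```text
time_s: 13.4
eef_pos: [561.8, 54.6, 111.9]
orientation: [0.005, 1.0, 0.0, 0.0]
ft_force: [-2.9, -0.2, 10.6]
width: 7.5
grip_force: 65.7
```

Emit:
send_rows --commands '[[[0,0,0],[0.1,0,0.9],1],[[0,0,0],[0.1,0,0.9],1],[[0,0,0],[0.1,0,0.9],0.7],[[0,0,0],[0.1,0,0.9],0.7],[[0,0,0],[0.1,0,0.9],0.7],[[0,0,0],[0.1,0,0.9],0.7]]'

```text
time_s: 13.9
eef_pos: [561.8, 54.6, 111.8]
orientation: [0.005, 1.0, 0.0, -0.0]
ft_force: [-1.5, 0.2, 4.9]
width: 12.7
grip_force: 2.7
```

```bash
cat > g.py <<'E'
from h import *
im=snap('side');s=robot.observe();print(np.round(s['eef_pos'],1),s['width'],np.round(s['ft_force'],1))
for q in('key_center',):
    snap('side');print([(np.array(x['at'])*S,x['conf']) for x in robot.pinpoint('side',q)[:3]])
c=cv2.resize(im[180:250,255:325],(560,560),interpolation=cv2.INTER_CUBIC);cv2.imwrite('pics/k5.png',c[...,::-1])
E
python3 g.py
```

```text
[561.8  54.6 111.8] 12.992997514243072 [-1.  -0.2  5.7]
[(array([283.92 , 234.612]), 0.38), (array([285.488, 262.794]), 0.25)]
```

View pics/k5.png

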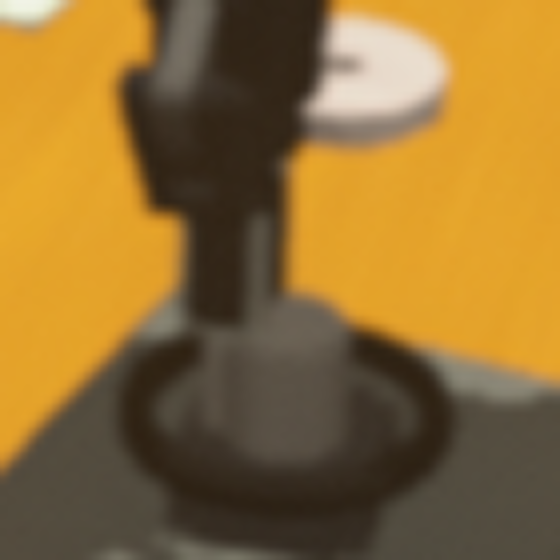

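The crop shows the fingers resting on the shaft top, with the key upright on the left below them. I'll open further, raise, and check whether the key dropped.

Emit:
send_rows --commands '[[[0,0,0],[0,0,1],0.5],[[0,0,0],[0,0,1],0.5],[[0,0,0],[0,0,6],0.5],[[0,0,0],[0,0,30],0.4],[[0,0,0],[0,0,60],0.2],[[0,0,0],[0,0,80],0]]'

```text
time_s: 14.55
eef_pos: [562.2, 54.4, 193.7]
orientation: [0.006, 1.0, -0.0, 0.0]
ft_force: [-0.1, -0.1, 0.5]
width: 42.4
grip_force: 0.0
```

Emit:
send_rows --commands '[[[0,0,0],[-20,-35,0],-0.5],[[0,0,0],[-30,-70,0],-1],[[0,0,0],[-40,-105,0],-1],[[0,0,0],[-50,-140,0],-1],[[0,0,0],[-60,-175,0],-1],[[0,0,0],[-70,-200,0],-1]]'

```text
time_s: 15.05
eef_pos: [490.8, -148.6, 192.1]
orientation: [0.006, 1.0, -0.0, 0.0]
ft_force: [0.4, -0.2, 0.7]
width: 85.0
grip_force: 0.0
```

```bash
cat > g2.py <<'E'
from h import *
a=snap('top');b=snap('side');s=robot.observe();print(np.round(s['eef_pos'],1),s['width'],np.round(s['ft_force'],1))
for n,P in(('top',[562,54.5,0]),('side',[562,54.5,0])):
    print(n,[((np.array(x['at'])*S).round(1),round(x['conf'],2)) for x in robot.pinpoint(n,'key_center')[:3]])
for z in(116,110,105,104): print(z,proj('top',[561.4,54,z]),proj('side',[561.4,54,z]))
c=lambda im,x,y,r:cv2.resize(im[y-r:y+r,x-r:x+r],(400,400),interpolation=cv2.INTER_CUBIC)
r2=np.hstack([c(a,255,226,20),c(b,290,225,20)]);cv2.imwrite('pics/k6.png',r2[...,::-1])
E
python3 g2.py
```

```text
[ 489.7 -150.6  192.1] 85.63073500085875 [1.1 0.3 0.6]
top [(array([256. , 222.1]), 0.52)]
side [(array([280.9, 234.8]), 0.45)]
116 [[254.65019323 221.40576075]] [[284.03624667 216.66283418]]
110 [[254.82786403 221.61969991]] [[283.97319325 219.20889046]]
105 [[254.97439706 221.79614363]] [[283.9209568  221.31746422]]
104 [[255.00353906 221.83123403]] [[283.91054295 221.73775333]]
```

View pics/k6.png

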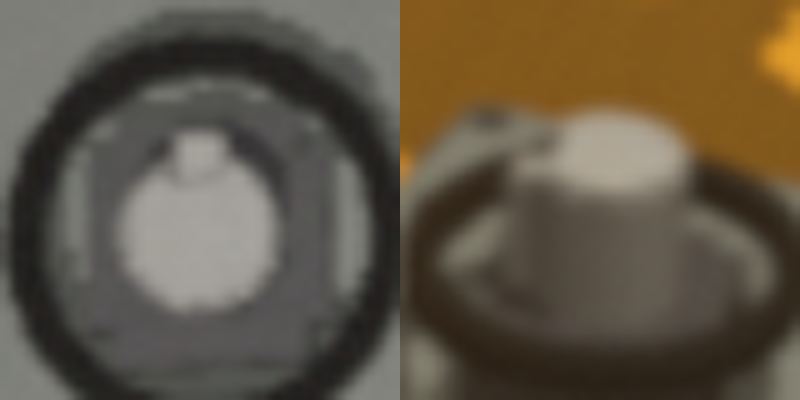

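In the top crop the bright key top sits in the slot at about (255.0,221.3), with the shaft centre at (254.8,229.2). In the side crop the key top is just below the shaft top, near (283.5,221), as it should be for a seated key. Next I'll fit the spindle angle and the wheel pose by model matching.

```bash
cat > fit.py <<'E'
from h import *
from scipy.optimize import minimize
def ring(r,n=80): a=np.linspace(0,2*np.pi,n,endpoint=False);return np.c_[r*np.cos(a),r*np.sin(a)]
UP=16
def render(polys,box):
    x0,y0,w,h=box;m=np.zeros((h*UP,w*UP),np.float32)
    for P,v in polys:
        p=(proj(CAM,P)-[x0,y0]+.5)*UP-.5
        cv2.fillPoly(m,[np.round(p*16).astype(np.int32)],v,shift=4)
    m=cv2.resize(m,(w,h),interpolation=cv2.INTER_AREA)
    return cv2.GaussianBlur(m,(0,0),0.8)
def tr(P,x,y,a,z): c,s=np.cos(a),np.sin(a);Q=P@np.array([[c,s],[-s,c]])+[x,y];return np.c_[Q,np.full(len(Q),z)]
CAM='top'
def fit(img,model,p0,box,scale):
    x0,y0,w,h=box;I=img[y0:y0+h,x0:x0+w].astype(float)
    def cost(q):
        m=render(model(np.array(q)*scale+p0),box)
        return -np.corrcoef(m.ravel(),I.ravel())[0,1]
    best=None
    for d in(-3,-1.5,0,1.5,3):
        q0=np.zeros(len(p0));q0[2]=d
        r=minimize(cost,q0,method='Nelder-Mead',options=dict(xatol=.02,fatol=1e-5,initial_simplex=np.vstack([q0]+[q0+e for e in np.eye(len(p0))])))
        if best is None or r.fun<best.fun:best=r
    return best.x*scale+p0,best.fun
KW=np.array([[0,-5.9],[23,-5.9],[23,5.9],[0,5.9]])
def wheel(p,z=38): x,y,a=p;return[(tr(ring(28),x,y,a,z),1),(tr(ring(16.8),x,y,a,z),0),(tr(KW,x,y,a,z),0)]
KT=np.array([[11.3,-4],[19.3,-4],[19.3,4],[11.3,4]])
def spin(p,h=111): x,y,a=p;return[(tr(ring(14.5),x,y,a,h),1),(tr(KT,x,y,a,h-6),1)]
if __name__=='__main__':
    im=cv2.imread('pics/t0.png')
    for z in(38,):
        p,c=fit(im[...,0],wheel,np.array([442.5,-252.5,-.55]),(382,260,34,33),np.array([1,1,.05]));print('wheel',p,np.degrees(p[2]),c)
    a=snap('top')[...,::-1];cv2.imwrite('pics/t1.png',a)
    for hh in(109,112):
        for ch in(0,1):
            p,c=fit(a[...,ch],lambda p:spin(p,hh),np.array([546,54.5,0.]),(245,215,20,24),np.array([1,1,.05]));print('spindle',hh,ch,p,np.degrees(p[2]),c)
    p,c=fit(a[...,0],wheel,np.array([442.5,-252.5,-.55]),(382,260,34,33),np.array([1,1,.05]));print('wheel now',p,np.degrees(p[2]),c)
E
python3 fit.py
```

```text
wheel [ 443.27734169 -250.89628595   -0.5372891 ] -30.784397995917097 -0.9791004584956202
spindle 109 0 [ 5.46639598e+02  5.50438493e+01 -5.59625817e-03] -0.3206419743222889 -0.9462948870502014
spindle 109 1 [5.46671046e+02 5.49591444e+01 1.48471256e-03] 0.08506776362906181 -0.9464165930901498
spindle 112 0 [ 5.46454967e+02  5.49272075e+01 -3.06644540e-03] -0.1756943796662988 -0.9476983995348314Traceback (most recent call last):
  File "fit.py", line 36, in <module>
    p,c=fit(a[...,ch],lambda p:spin(p,hh),np.array([546,54.5,0.]),(245,215,20,24),np.array([1,1,.05]));print('spindle',hh,ch,p,np.degrees(p[2]),c)
        ~~~^^^^^^^^^^^^^^^^^^^^^^^^^^^^^^^^^^^^^^^^^^^^^^^^^^^^^^^^^^^^^^^^^^^^^^^^^^^^^^^^^^^^^^^^^^^
  File "fit.py", line 22, in fit
    r=minimize(cost,q0,method='Nelder-Mead',options=dict(xatol=.02,fatol=1e-5,initial_simplex=np.vstack([q0]+[q0+e for e in np.eye(len(p0))])))
    res = _minimize_neldermead(fun, x0, args, callback, bounds=bounds,
                               **options)
    fxr = func(xr)
    fx = function(np.copy(x), *(wrapper_args + args))
  File "fit.py", line 17, in cost
    m=render(model(np.array(q)*scale+p0),box)
  File "fit.py", line 8, in render
    p=(proj(CAM,P)-[x0,y0]+.5)*UP-.5
       ~~~~^^^^^^^
  File "h.py", line 16, in proj
    c=robot.calibration(n);V=np.array(c['view'])
ValueError: time passes only in moves, steps and waits
```

Emit:
send_rows --commands '[[[0,0,0.12],[-5,-12,0],-1],[[0,0,0.24],[-10,-24,-10],-1],[[0,0,0.36],[-17,-36,-25],-1],[[0,0,0.48],[-24,-50,-40],-1],[[0,0,0.6],[-31,-64,-60],-1],[[0,0,0.72],[-38,-78,-80],-1],[[0,0,0.84],[-44,-92,-100],-1],[[0,0,0.96],[-49,-105.3,-115],-1],[[0,0,1.044],[-49,-105.3,-120],-1],[[0,0,1.044],[-49,-105.3,-120],-1],[[0,0,1.044],[-49,-105.3,-120],-1]]'

```text
time_s: 16.22
eef_pos: [442.9, -250.1, 70.8]
orientation: [-0.495, 0.869, 0.001, 0.001]
ft_force: [-0.8, -0.3, 0.5]
width: 85.1
grip_force: 0.0
```

Emit:
send_rows --commands '[[[0,0,0],[0,0,-20],-1],[[0,0,0],[0,0,-38],-1],[[0,0,0],[0,0,-50],-1],[[0,0,0],[0,0,-53.7],-1],[[0,0,0],[0,0,-53.7],-0.4],[[0,0,0],[0,0,-53.7],-0.1],[[0,0,0],[0,0,-53.7],0.1],[[0,0,0],[0,0,-53.7],0.1],[[0,0,0],[0,0,-53.7],0.1]]'

```text
time_s: 16.97
eef_pos: [444.0, -250.4, 19.3]
orientation: [-0.494, 0.869, -0.001, 0.001]
ft_force: [0.1, 2.9, 6.5]
width: 53.7
grip_force: 64.1
```

Emit:
send_rows --commands '[[[0,0,0],[0,0,0],-1],[[0,0,0],[0,0,0],-1],[[0,0,0],[0,0,0],-1],[[0,0,-0.12],[0,0,0],-1],[[0,0,-0.24],[0,0,0],-1],[[0,0,-0.36],[0,0,0],-1],[[0,0,-0.48],[0,0,0],-1],[[0,0,-0.6],[0,0,0],-1],[[0,0,-0.72],[0,0,0],-1],[[0,0,-0.84],[0,0,0],-1],[[0,0,-0.96],[0,0,0],-1],[[0,0,-1.08],[0,0,0],-1]]'

```text
time_s: 17.97
eef_pos: [442.8, -250.8, 18.0]
orientation: [0.027, 1.0, -0.0, 0.0]
ft_force: [0.7, -0.4, -0.2]
width: 85.7
grip_force: 0.0
```

Emit:
send_rows --commands '[[[0,0,-0.12],[0,0,0],-1],[[0,0,-0.24],[0,0,0],-1],[[0,0,-0.36],[0,0,0],-1],[[0,0,-0.48],[0,0,0],-1],[[0,0,-0.491],[0,0,0],-1],[[0,0,-0.491],[0,0,0],-1],[[0,0,-0.491],[0,0,0],-0.3],[[0,0,-0.491],[0,0,0],0.1],[[0,0,-0.491],[0,0,0],0.3],[[0,0,-0.491],[0,0,0],0.3],[[0,0,-0.491],[0,0,0],0.3],[[0,0,-0.491],[0,0,0],0.3]]'

```text
time_s: 18.97
eef_pos: [442.9, -250.7, 18.4]
orientation: [0.265, 0.964, 0.0, 0.0]
ft_force: [-1.9, 0.8, 4.2]
width: 53.2
grip_force: 63.2
```

Emit:
send_rows --commands '[[[0,0,0],[0,0,5],0.3],[[0,0,0],[0,0,15],0.3],[[0,0,0],[0,0,35],0.3],[[0,0,0],[0,0,65],0.3],[[0,0,0],[0,0,100],0.3],[[0,0,0],[0,0,130],0.3],[[0,0,0],[0,0,145],0.3],[[0,0,0],[0,0,150],0.3],[[0,0,0],[0,0,150],0.3]]'

```text
time_s: 19.72
eef_pos: [443.2, -250.9, 169.4]
orientation: [0.266, 0.964, -0.0, 0.001]
ft_force: [-0.1, 0.3, -5.1]
width: 53.6
grip_force: 64.8
```

Emit:
send_rows --commands '[[[0,0,0.03],[5,15,0],0.3],[[0,0,0.08],[15,45,0],0.3],[[0,0,0.14],[27,80,0],0.3],[[0,0,0.2],[39,116,0],0.3],[[0,0,0.27],[51,152,0],0.3],[[0,0,0.34],[63,188,0],0.3],[[0,0,0.41],[75,224,0],0.3],[[0,0,0.47],[87,260,0],0.3],[[0,0,0.51],[96,285,0],0.3],[[0,0,0.535],[102,302,0],0.3],[[0,0,0.535],[102.9,305.7,0],0.3],[[0,0,0.535],[102.9,305.7,0],0.3]]'

```text
time_s: 20.72
eef_pos: [545.0, 56.1, 166.4]
orientation: [0.0, 1.0, -0.0, -0.001]
ft_force: [-0.7, -1.0, -4.9]
width: 53.5
grip_force: 64.7
```

Emit:
send_rows --commands '[[[0,0,0],[0,0,-10],0.3],[[0,0,0],[0,0,-18],0.3],[[0,0,0],[0,0,-20],0.3],[[0,0,0],[0,0,-20],0.3],[[0,0,0],[0,0,-20],0.3]]'

```text
time_s: 21.13
eef_pos: [545.5, 54.1, 147.7]
orientation: [0.002, 1.0, -0.0, -0.0]
ft_force: [0.5, 0.2, -4.7]
width: 53.6
grip_force: 64.6
```

Emit:
send_rows --commands '[[[0,0,0],[0,0,-8],0.3],[[0,0,0],[0,0,-13],0.3],[[0,0,0],[0,0,-16],0.3],[[0,0,0],[0,0,-18],0.3],[[0,0,0],[0,0,-19.5],0.3],[[0,0,0],[0,0,-20.5],0.3],[[0,0,0],[0,0,-20.5],0.3]]'

```text
time_s: 21.72
eef_pos: [545.8, 55.0, 127.4]
orientation: [0.001, 1.0, 0.0, -0.0]
ft_force: [-0.5, 0.1, -4.8]
width: 53.5
grip_force: 64.8
```

Emit:
send_rows --commands '[[[0,0,0],[0,0,-0.5],0.3],[[0,0,0],[0,0,-1],0.3],[[0,0,0],[0,0,-1.5],0.3],[[0,0,0],[0,0,-2],0.3],[[0,0,0],[0,0,-2],0.3]]'

```text
time_s: 22.13
eef_pos: [545.8, 55.0, 125.5]
orientation: [0.001, 1.0, 0.0, 0.0]
ft_force: [0.6, 0.3, -3.9]
width: 53.5
grip_force: 64.8
```

Emit:
send_rows --commands '[[[0,0,0],[0,0,-0.5],0.3],[[0,0,0],[0,0,-1],0.3],[[0,0,0],[0,0,-1.5],0.3],[[0,0,0],[0,0,-2],0.3],[[0,0,0],[0,0,-2.5],0.3],[[0,0,0],[0,0,-3],0.3],[[0,0,0],[0,0,-3],0.3]]'

```text
time_s: 22.72
eef_pos: [545.8, 55.0, 122.4]
orientation: [0.001, 1.0, 0.0, -0.0]
ft_force: [0.4, -0.2, -4.5]
width: 53.6
grip_force: 64.8
```

Emit:
send_rows --commands '[[[0,0,0],[0,0,-0.4],0.3],[[0,0,0],[0,0,-0.8],0.3],[[0,0,0],[0,0,-1.2],0.3],[[0,0,0],[0,0,-1.6],0.3],[[0,0,0],[0,0,-2],0.3],[[0,0,0],[0,0,-2],0.3]]'

```text
time_s: 23.22
eef_pos: [545.8, 55.0, 120.4]
orientation: [0.001, 1.0, -0.0, -0.0]
ft_force: [1.1, -0.1, -3.9]
width: 53.5
grip_force: 64.8
```

Emit:
send_rows --commands '[[[0,0,0],[0,0,-0.4],0.3],[[0,0,0],[0,0,-0.8],0.3],[[0,0,0],[0,0,-1.2],0.3],[[0,0,0],[0,0,-1.6],0.3],[[0,0,0],[0,0,-2],0.3],[[0,0,0],[0,0,-2],0.3]]'

```text
time_s: 23.72
eef_pos: [545.8, 55.0, 118.4]
orientation: [0.001, 1.0, 0.0, -0.0]
ft_force: [0.0, 0.1, -4.8]
width: 53.6
grip_force: 64.8
```

Emit:
send_rows --commands '[[[0,0,0],[0,0,-0.8],0.3],[[0,0,0],[0,0,-1.6],0.3],[[0,0,0],[0,0,-2.4],0.3],[[0,0,0],[0,0,-3.2],0.3],[[0,0,0],[0,0,-4],0.3],[[0,0,0],[0,0,-4.8],0.3],[[0,0,0],[0,0,-5.6],0.3],[[0,0,0],[0,0,-6.4],0.3],[[0,0,0],[0,0,-7.2],0.3],[[0,0,0],[0,0,-8],0.3],[[0,0,0],[0,0,-8.8],0.3],[[0,0,0],[0,0,-8.8],0.3]]'

```text
time_s: 24.72
eef_pos: [545.8, 55.0, 109.5]
orientation: [0.001, 1.0, -0.0, -0.0]
ft_force: [1.3, -0.8, -4.4]
width: 53.8
grip_force: 64.8
```

Emit:
send_rows --commands '[[[0,0,0],[0,0,-0.5],0.3],[[0,0,0],[0,0,-1],0.3],[[0,0,0],[0,0,-1.5],0.3],[[0,0,0],[0,0,-2],0.3],[[0,0,0],[0,0,-2.5],0.3],[[0,0,0],[0,0,-3],0.3],[[0,0,0],[0,0,-3.5],0.3],[[0,0,0],[0,0,-4],0.3],[[0,0,0],[0,0,-4],0.3]]'

```text
time_s: 25.47
eef_pos: [545.9, 55.0, 106.1]
orientation: [0.001, 1.0, 0.0, 0.0]
ft_force: [-2.4, -0.7, 3.2]
width: 53.3
grip_force: 65.4
```

Emit:
send_rows --commands '[[[0,0,0],[0,0,-0.4],0.3],[[0,0,0],[0,0,-0.8],0.3],[[0,0,0],[0,0,-1.2],0.3],[[0,0,0],[0,0,-1.6],0.3],[[0,0,0],[0,0,-2],0.3],[[0,0,0],[0,0,-2.4],0.3],[[0,0,0],[0,0,-2.8],0.3],[[0,0,0],[0,0,-3.2],0.3],[[0,0,0],[0,0,-3.6],0.3],[[0,0,0],[0,0,-4],0.3],[[0,0,0],[0,0,-4],0.3]]'

```text
time_s: 26.38
eef_pos: [545.8, 55.0, 101.6]
orientation: [0.001, 1.0, 0.0, 0.0]
ft_force: [-0.9, -0.8, 1.7]
width: 53.4
grip_force: 65.5
```

Emit:
send_rows --commands '[[[0,0,0],[0,0,-0.4],0.3],[[0,0,0],[0,0,-0.8],0.3],[[0,0,0],[0,0,-1.2],0.3],[[0,0,0],[0,0,-1.6],0.3],[[0,0,0],[0,0,-2],0.3],[[0,0,0],[0,0,-2],0.3]]'

```text
time_s: 26.88
eef_pos: [545.8, 55.0, 99.6]
orientation: [0.001, 1.0, 0.0, 0.0]
ft_force: [-0.9, -0.9, 2.8]
width: 53.3
grip_force: 65.5
```

Emit:
send_rows --commands '[[[0,0,0],[0,0,-0.4],0.3],[[0,0,0],[0,0,-0.8],0.3],[[0,0,0],[0,0,-1.2],0.3],[[0,0,0],[0,0,-1.2],0.3]]'

```text
time_s: 27.22
eef_pos: [545.8, 55.0, 98.4]
orientation: [0.001, 1.0, 0.0, 0.0]
ft_force: [-0.7, -0.8, 2.0]
width: 53.3
grip_force: 65.5
```

Emit:
send_rows --commands '[[[0,0,0],[0,0,-0.4],0.3],[[0,0,0],[0,0,-0.8],0.3],[[0,0,0],[0,0,-0.8],0.3]]'

```text
time_s: 27.47
eef_pos: [545.9, 55.0, 97.9]
orientation: [0.001, 1.0, 0.0, 0.0]
ft_force: [-1.6, 0.3, 4.1]
width: 53.1
grip_force: 65.8
```

Emit:
send_rows --commands '[[[0,0,0],[0,0,-0.4],0.3],[[0,0,0],[0,0,-0.4],0.3],[[0,0,0],[0,0,-0.4],0.3]]'

```text
time_s: 27.72
eef_pos: [545.9, 55.0, 97.8]
orientation: [0.001, 1.0, 0.0, 0.0]
ft_force: [-2.4, -0.6, 8.2]
width: 53.5
grip_force: 66.3
```

Emit:
send_rows --commands '[[[0,0,0],[0,0,-0.4],0.3],[[0,0,0],[0,0,-0.4],0.3],[[0,0,0],[0,0,-0.4],0.3]]'

```text
time_s: 27.97
eef_pos: [545.9, 55.0, 97.8]
orientation: [0.001, 1.0, 0.0, 0.0]
ft_force: [-4.3, -0.9, 11.8]
width: 53.4
grip_force: 66.7
```

Firm contact at 97.8 that no longer moves, so the wheel is seated on the flange. I'll release and go straight up.

Emit:
send_rows --commands '[[[0,0,0],[0,0,0.5],0.3],[[0,0,0],[0,0,0.5],0.1],[[0,0,0],[0,0,0.5],-0.3],[[0,0,0],[0,0,0.5],-0.7],[[0,0,0],[0,0,0.5],-1],[[0,0,0],[0,0,0.5],-1],[[0,0,0],[0,0,0.5],-1]]'

```text
time_s: 28.55
eef_pos: [545.7, 55.1, 97.2]
orientation: [0.001, 1.0, 0.0, -0.0]
ft_force: [0.9, -0.4, 0.4]
width: 85.4
grip_force: 0.0
```

Emit:
send_rows --commands '[[[0,0,0],[0,0,20],-1],[[0,0,0],[0,0,50],-1],[[0,0,0],[0,0,90],-1],[[0,0,0],[0,0,120],-1],[[0,0,0],[-20,-40,120],-1],[[0,0,0],[-40,-80,120],-1],[[0,0,0],[-60,-120,120],-1],[[0,0,0],[-80,-160,120],-1],[[0,0,0],[-90,-190,120],-1],[[0,0,0],[-90,-190,120],-1]]'

```text
time_s: 29.38
eef_pos: [452.3, -142.6, 217.7]
orientation: [0.006, 1.0, -0.001, -0.0]
ft_force: [0.7, -0.8, -0.2]
width: 85.1
grip_force: 0.0
```

```bash
cat > v.py <<'E'
import h,functools
cal=functools.cache(h.robot.calibration)
class R: 
    def __getattr__(s,n): return cal if n=='calibration' else getattr(h_robot,n)
h_robot=h.robot;h.robot=R()
import fit;from h import *
a=h.snap('top')[...,::-1]
s=h_robot.observe();print(s['time_s'],np.round(s['eef_pos'],1),s['width'],np.round(s['ft_force'],1))
def model(z):
    return lambda p:[(fit.tr(fit.ring(28),*p,z),1),(fit.tr(fit.ring(16.8),*p,z),.3),(fit.tr(fit.KW,*p,z),.3),(fit.tr(fit.ring(14.5),*p,z-6),1)]
for z in(114,118,122):
    p,c=fit.fit(a[...,0],model(z),np.array([546.2,55,0.]),(238,212,34,33),np.array([1,1,.05]));print('wheel',z,p.round(2),round(c,4))
E
python3 v.py
```

```text
29.4333 [ 453.9 -139.5  217.7] 85.3832281806914 [ 0.5  0.3 -0.5]
wheel 114 [5.459e+02 5.503e+01 1.000e-02] -0.9468
wheel 118 [5.4565e+02 5.4850e+01 3.0000e-02] -0.9482
wheel 122 [5.4541e+02 5.4550e+01 2.0000e-02] -0.9491
```

```bash
python3 -c "
from cell import robot
print(robot.finish_job())"
```

```text
the job is handed in; nothing more can be done
None
```

I handed the job in at about 29 s: the key is in the spindle slot and the wheel is pressed down to the flange over key and seal, then released; the judge gave no result back, but height and push-force readings and a final camera fit agree that it is seated.

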